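Clamp the filter cell and hold its cover over the screw holes

ROBOT

A 7-joint arm with a two-finger parallel gripper is mounted at the origin on the work surface. World frame = base frame: x ahead of the robot, y to its left, z up, the work surface at z = 0. Lengths are in m, angles in rad, forces in N, time in s.
With the tool pointing down it reaches from about 0.425 to 0.875 m from the base axis. Payload 4.7 kg.
Tool frame: the origin (TCP) lies at the very end of the fingers, on their centre line; the grasp point (between the pads) lies behind it (ctrl.tcp_to_grasp is the y of the grasp point in the tool frame, in m); y points along the fingers, x is the direction in which the jaws open and shut, and the axes are right-handed (so a half turn about y gives the same grasp; the last joint's range is limited). The gripper opens to 87 mm and grips with 3 to 60 N. Pads are 19 mm wide; open, the fingers measure 117 mm over their backs; the gripper's body (75 mm by 190 mm) begins 51 mm behind the grasp point.
Start: joints at [-1.187, 0.321, -0.07, 1.45, 0.023, 1.371, -0.057], TCP at [0.235, 0.606, 0.223] pointing down, gripper open.
Joint ranges: [-2.86, 2.86], [-0.3, 2.09], [-1.38, 1.24], [0.06, 2.45], [-1.56, 4.7], [0.09, 2.05], [-2.69, 2.69]. Speed limits (rad/s): [2.57, 2.57, 3.14, 3.14, 3.14, 3.14, 3.14].

INTERFACE

Orientations are given as a rotation vector (axis times angle).
In Python, from bench import ctrl, get_image, workorder gives the robot as it stands.
- The arm moves only by the tool drive_tool, never from a script. Its argument "increments" is text: rows parted by semicolons, each of 5 numbers parted by spaces: the shift along the tool's x, y, z in mm, then the turn about the tool's y in degrees, then the closure in counts, from 0 (fully open) to 255 (shut). In form: tx ty tz yaw fingers; .... A call has 1 to 20 rows; each row shifts and turns the commanded pose from where the row before left it, along the tool's axes as they then stand; what a row does not reach is not made up. A row lasts 1/8 s, in which the tool goes at most 62.5 mm and 10.7 degrees, less where a joint would pass 70% of its speed; a pose out of reach is approached as far as the arm can. A call is refused whole if a number of a shift passes 62.5 or a number of a turn 10.7, either way. A call with a gripper value outside its range is refused whole. The fingers move at their own pace and stop on an object; "squeeze" is the grip in N (left out, the last holds). Time passes only in rows, so rows that do not move let the fingers close. It gives the time, the measured TCP pose, the force and the opening at its end, in the units of the state.
- ctrl.get_state(): the state, without advancing time (a new reading comes with each control period).
- get_image(name): name is "scene" or "top"; returns a dict with "img" (420x560x3 uint8, red, green, blue), "mtx" (3x3 intrinsics, pixels), "camera_from_world" (4x4, takes a point from world to camera coordinates). Camera axes: x right, y up, looking along -z (the intrinsics and any distortion apply to the point x, -y, -z); pixel columns grow to the right and rows downward; lengths in m; the calibration is good to about 2 mm. A picture is of the moment at which its call begins. There is no depth.
- workorder.close_job(): hands the job in, once; it reports no verdict.
The state is a dict: "time": time; "joint_positions": joint angles; "qd": joint speeds; "joint_torque": joint torques, N m; "position": TCP position; "tool_rot": TCP orientation; "ft_force": force on the tool from outside, world axes, zero at the start; "torque": the same for the moment, N m; "grip_width": opening from 0.0 (shut) to 1.0 (fully open).
Only numpy, scipy, OpenCV 4.12 (cv2) and the standard library are available. Lean on these libraries where they do the work, as an engineer would, in place of code of your own. Each camera call takes 0.05 s, during which the arm holds its last target.

TASK

Clamp the filter cell in its fixture by swinging the open toggle clamp over centre until its rubber pad bears on the cell's foot. Then pick up the cover plate by its black grip bar and hold it level about 1 cm above the cell's top face, not touching it, turned so that each of the cell's four threaded holes is seen whole through a hole of the cover. Finish while holding it there still, ready for the screws; leave the clamp closed, the cell in its nest and the glassware and tools around alone.

Things in the scene. Friction and masses are not known exactly. Their poses are not given: they have to be found in the camera images.
- cell_top (a point): Centre of the top face of the filter cell, 55 mm above the bench (the cell is described at cell). A 50 mm round well lies around it, and four 6 mm threaded holes at x = +/-32, y = +/-47 mm from it. Axes: x from the cell to the clamp pivot (roughly away from the robot), z up.
- cell: Filter cell: loose bare aluminium block 90 (x) by 120 (y) by 45 mm high, 0.8 kg, origin at the centre of its underside, 10 mm above the bench. It sits in a nest of low rails (1.5 mm play) on the fixture. A foot 40 mm wide, 12 mm thick sticks out 27 mm from the middle of its +x side, towards the clamp.
- cell_hole_a (a point): Mouth of one threaded hole (6 mm) in the cell's top face, at x = +32, y = +47 mm from cell_top.
- cell_hole_b (a point): Mouth of the diagonally opposite threaded hole, at x = -32, y = -47 mm from cell_top.
- fixture: Fixture: grey steel plate fixed to the bench, 10 mm thick, 150 mm wide (y), reaching in x from -60 to +150 mm. Origin on the bench under the centre of the nest; x towards the clamp, z up. Two steel cheeks, 48 mm high above the bench and 32 mm wide over all, carry the clamp's pivot.
- clamp_pivot (a point): Pivot of the toggle clamp on the fixture, at fixture x = 120 mm, y = 0, 37 mm above the bench; axes as the fixture's (x away from the cell, z up). The arm swings about the y axis, in the upright plane through the cell's centre.
- clamp_tip (a point): Free end of the clamp arm on its centre line, 68 mm from the pivot. The arm is a steel bar 18 mm wide, 12 mm thick, with a rubber pad under it 58 mm from the pivot. A handle with a black grip (18 mm thick, ends 86 mm from the pivot) is fixed square to the arm: upright when closed; when open it points away from the cell, low down.
- clamp (a joint): Toggle clamp angle (rad), arm and handle together: about 0 closed (arm level towards the cell, pad on its foot), 1.57 arm upright, 1.85 fully open (starts there, arm leaning a little away from the cell). The arm is heavy: it goes over centre at about 1.4; above, it leans open by itself, below, it falls shut, slowed by damping of 0.08 N m s/rad. Swinging it takes 1 to 4 N sideways at the arm's end.
- cover_grip (a point): Centre of the black grip bar (18 mm along x, 54 mm along y, 46 mm high) standing on the middle of the cover plate. This point is 29 mm above the plate's underside, the bar's top 52 mm. Axes as the plate's, z up.
- cover: Loose bare aluminium cover plate 90 (x) by 120 (y) by 6 mm, about 0.28 kg, flat on the bench; origin at the centre of its underside. Four 14 mm through holes at x = +/-32, y = +/-47 mm; two steel nipples (12 mm thick, 18 mm high) on top at y = +/-45 mm. It fits the cell either way round (half a turn makes no difference).
- cover_hole_a (a point): Centre of one 14 mm hole of the cover, on its underside, at x = +32, y = +47 mm from the plate's centre.
- cover_hole_b (a point): Centre of the diagonally opposite hole of the cover, on its underside, at x = -32, y = -47 mm.
- screw_pot: Bystander: white round pot with a few screws, 54 mm wide, 24 mm high; origin under its centre, as for all bystanders.
- vial: Bystander: clear vial, 26 mm wide, 50 mm high.
- spanner: Bystander: steel spanner, 150 mm long, lying flat, pointing about away from the robot.
- amber: Bystander: amber glass bottle, 74 mm wide, 170 mm high.
- wash: Bystander: white plastic bottle with a red cap, 64 mm wide, 160 mm high.
- beaker: Bystander: glass beaker, 72 mm wide, 95 mm high.
- jar: Bystander: glass jar with a white lid, 60 mm wide, 70 mm high.

How it is judged:
By the outcome, as a careful person would: the job done as asked, in the order asked, and still so for the second after the job is handed in, while the arm keeps its last pose, push and grip.
It also fails if it takes over 58 s, if anything falls off the work surface, if the arm or the gripper's body presses on something with over 40 N, if the wrist force passes 120 N, or if a joint passes its speed limit or range.

## Working session

There is one attempt and no reset: what is moved stays moved. The work goes in short steps, Python scripts to look and compute and a tool call to move; the robot and the scene stay as the last step left them, time stands still between calls to the robot, and variables do not carry over. Pictures are saved under pics/ and viewed, and the job is handed in when it is done.

Besides the shell and the picture viewer there is one more tool, called after "Emit:" as name(argument=value, ...) on one line, values as JSON. drive_tool: Moves the arm, as the interface text tells. Its arguments: {"type":"object","properties":{"increments":{"type":"string"},"squeeze":{"type":"number"}},"required":["increments"]}

```bash
mkdir -p pics; ls; python3 - <<'E'
from bench import ctrl,get_image
import cv2,numpy as np,json
print(ctrl.get_state(), ctrl.tcp_to_grasp)
for n in("scene","top"):
    d=get_image(n); cv2.imwrite(f"pics/{n}0.png",d["img"][:,:,::-1]); print(n,d["mtx"],d["camera_from_world"],[k for k in d])
E
```

```text
pics
{'time': 0.0, 'joint_positions': array([-1.18689495,  0.32182002, -0.07007734,  1.45170156,  0.02255568,
        1.37075885, -0.05689996]), 'qd': array([ 0.00037921,  0.00105824,  0.00033964, -0.00077061,  0.00101492,
       -0.0011575 , -0.00052276]), 'joint_torque': array([ 1.97830145e-04, -4.91286027e+01, -4.03871695e-01, -3.12522769e+01,
       -6.39528804e-02,  4.35662933e-02,  1.62494939e-04]), 'position': array([0.23476516, 0.60552899, 0.22145003]), 'tool_rot': array([-1.36289902, -0.93151889,  0.93405472]), 'ft_force': array([ 0.10447089, -1.49594636,  0.44086992]), 'torque': array([-0.02232221, -0.04579448, -0.00418537]), 'grip_width': 1.000863274663649} -0.0187
scene [[542.18775105   0.         287.83307565]
 [  0.         542.18775105 205.85457703]
 [  0.           0.           1.        ]] [[ 0.55900682  0.8290619  -0.01295163 -0.32586032]
 [-0.56093839  0.38963159  0.73043503  0.28534468]
 [ 0.61062222 -0.4010531   0.68285937 -1.69976442]
 [ 0.          0.          0.          1.        ]] ['img', 'mtx', 'camera_from_world']
top [[522.32597515   0.         280.73231534]
 [  0.         522.32597515 211.87989366]
 [  0.           0.           1.        ]] [[-0.02290262 -0.99959823  0.01669846 -0.00904051]
 [ 0.99388809 -0.02096122  0.108384   -0.60791388]
 [-0.10799044  0.01907868  0.99396885 -1.28889879]
 [ 0.          0.          0.          1.        ]] ['img', 'mtx', 'camera_from_world']
```

View pics/scene0.png

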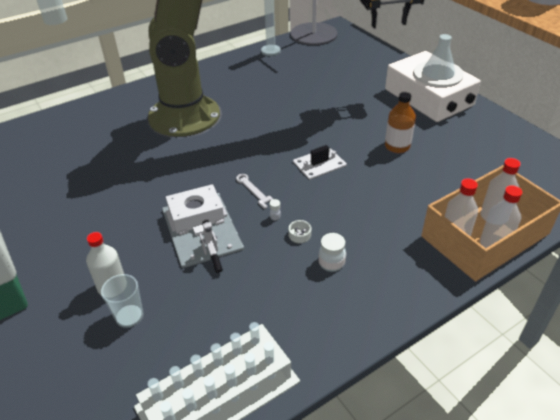

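View pics/top0.png

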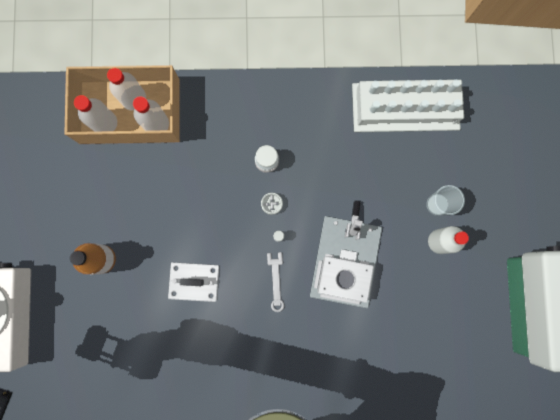

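```bash
python3 - <<'E'
import cv2
t=cv2.imread("pics/top0.png"); s=cv2.imread("pics/scene0.png")
def crop(im,x0,y0,w,h,k,n): cv2.imwrite("pics/"+n,cv2.resize(im[y0:y0+h,x0:x0+w],None,fx=k,fy=k,interpolation=cv2.INTER_CUBIC))
crop(t,300,190,100,120,5,"c1.png")
crop(t,155,250,75,60,8,"c2.png")
crop(s,150,170,110,110,5,"c3.png")
E
```

```text
(no output)
```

View pics/c1.png

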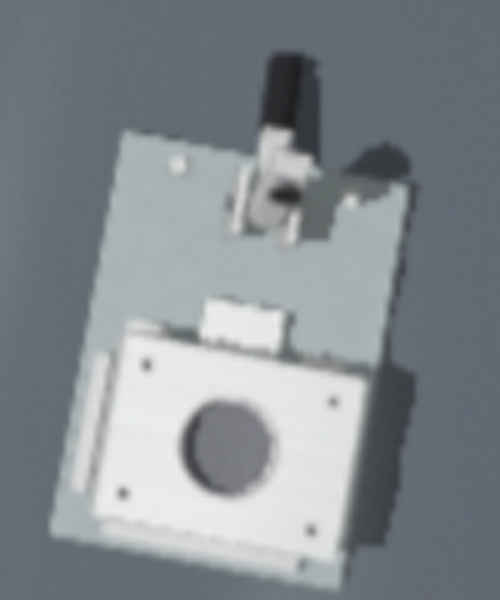

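View pics/c2.png

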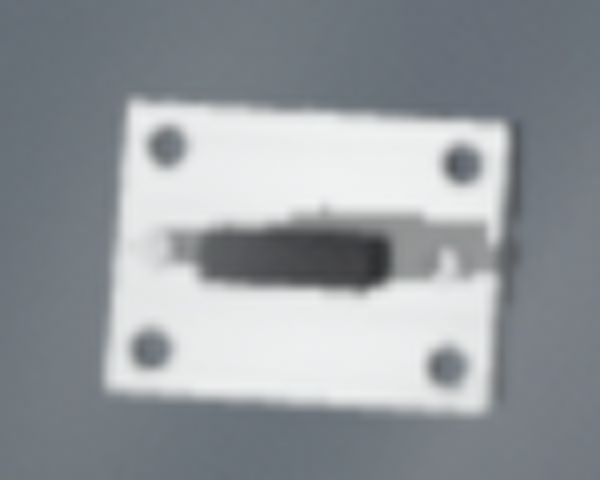

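View pics/c3.png

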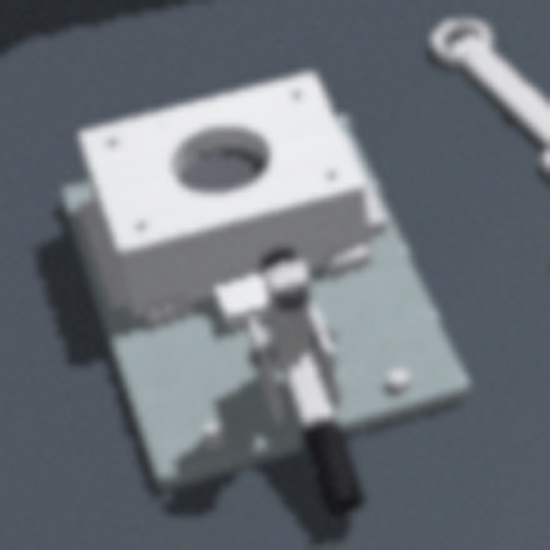

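```bash
cat > h.py <<'E'
import numpy as np,cv2
from scipy.optimize import least_squares
from scipy.spatial.transform import Rotation as R
def proj(d,P):
    P=np.atleast_2d(P); c=P@d["camera_from_world"][:3,:3].T+d["camera_from_world"][:3,3]
    c=c*[1,-1,-1]; p=c@d["mtx"].T; return p[:,:2]/p[:,2:]
def un(pts,x0,y0,k): return np.array([x0,y0])+(np.array(pts,float)+.5)/k-.5
def ray(d,uv,z):
    M=d["camera_from_world"]; A=M[:3,:3]
    r=np.linalg.solve(d["mtx"],[uv[0],uv[1],1])*[1,-1,-1]; o=-A.T@M[:3,3]; v=A.T@r
    return o+v*(z-o[2])/v[2]
def fit(obs,local,z,g):
    def pts(p): c,s=np.cos(p[2]),np.sin(p[2]); return np.c_[local@np.array([[c,s],[-s,c]])+p[:2],np.full(len(local),z)]
    f=lambda p:np.concatenate([(proj(d,pts(p))-uv).ravel() for d,uv in obs])
    r=least_squares(f,g); return r.x,r.fun.reshape(-1,2)
H=np.array([[32,47],[32,-47],[-32,47],[-32,-47]])/1e3
E
python3 - <<'E'
from h import *; from bench import ctrl,get_image
t=get_image("top");s=get_image("scene")
ct=un([(147,364),(334,401),(123,493),(310,530)],300,190,5)
cs=un([(141,225),(112,143),(332,174),(297,95)],150,170,5)
# order in scene: +x is towards clamp (lower in img)
for o in ([0,1,2,3],[0,2,1,3],[2,0,3,1],):
    p,r=fit([(s,cs[o])],H,.055,[.5,-.1,-.2]);print(o,p,abs(r).max())
p,r=fit([(t,ct)],H,.055,[.5,-.1,-.2]);print("cell top",p,abs(r).max())
vt=un([(167,146),(463,164),(151,348),(447,366)],155,250,8)
p,r=fit([(t,vt)],H,.005,[.45,.2,-.05]);print("cover",p,abs(r).max())
# scene check of grip
print(proj(s,[p[0],p[1],.052]))
st=ctrl.get_state();print(R.from_rotvec(st["tool_rot"]).as_matrix())
E
```

```text
[0, 1, 2, 3] [ 0.43609951 -0.17777906 -1.82249832] 6.893784620740291
[0, 2, 1, 3] [ 0.43494036 -0.17695988  2.77595155] 19.313256530189932
[2, 0, 3, 1] [ 0.43692981 -0.17764908 -0.21844762] 0.17912363825342936
cell top [ 0.43591056 -0.17699089 -0.21849958] 0.15237814012817807
cover [ 0.43734142  0.20417745 -0.08381558] 0.06094340933296394
[[319.80470018 148.09821583]]
[[ 3.61393930e-01 -3.04790974e-04 -9.32413178e-01]
 [ 9.32412509e-01 -1.12403785e-03  3.61394037e-01]
 [-1.15821735e-03 -9.99999322e-01 -1.22029540e-04]]
```

```bash
python3 - <<'E'
from h import *; from bench import get_image
t=get_image("top");s=get_image("scene")
print("wash cap",ray(t,(461,238),.155),"beaker",ray(t,(437,205),.0),"amber",ray(t,(78,258),.17),"jar",ray(t,(267,154),.07),"vial",ray(t,(279,236),.05))
c,si=np.cos(-.2185),np.sin(-.2185)
F=lambda x,y,z:[.436+c*x-si*y,-.1773+si*x+c*y,z]
a=1.85
print(proj(t,[F(.12-.068*np.cos(a),0,.037+.068*np.sin(a)),F(.12+.086*np.sin(a),0,.037+.086*np.cos(a))]),proj(s,[F(.12-.068*np.cos(a),0,.037+.068*np.sin(a)),F(.12+.086*np.sin(a),0,.037+.086*np.cos(a))]))
E
```

```text
wash cap [ 0.52525453 -0.43274085  0.155     ] beaker [ 0.62062944 -0.4315509   0.        ] amber [0.49874365 0.43491483 0.17      ] jar [0.74915838 0.00915355 0.07      ] vial [ 0.54552612 -0.01639988  0.05      ]
[[358.6433188  222.10420149]
 [357.35932891 200.97830987]] [[206.50105814 224.51628425]
 [218.60643449 271.31949982]]
```

Emit:
drive_tool(increments="0 0 0 10.2 255;0 0 0 10.2 255;0 0 0 10.2 255;0 0 0 10.2 255;0 0 0 10.2 255;0 0 0 10.2 255;0 0 0 10.2 255;0 0 0 9.9 255", squeeze=20)

```text
time: 1.3
position: [0.2349, 0.606, 0.2225]
tool_rot: [-1.564, 0.176, -0.176]
ft_force: [-0.3, -0.1, 0.7]
grip_width: 0.172
```

Emit:
drive_tool(increments="34.4 0 -45 0 255;34.4 0 -45 0 255;34.4 0 -45 0 255;34.4 0 -45 0 255;34.4 0 -45 0 255;34.4 0 -45 0 255;34.4 0 -45 0 255;34.4 0 -45 0 255;34.4 0 -45 0 255;34.4 0 -45 0 255;34.4 0 -45 0 255;34.4 0 -45 0 255;34.4 0 -45 0 255;34.4 0 -45 0 255;34.4 0 -45 0 255;34.4 0 -45 0 255;0 0 0 0 255;0 0 0 0 255")

```text
time: 3.55
position: [0.6165, -0.2154, 0.2221]
tool_rot: [-1.563, 0.172, -0.171]
ft_force: [-0.1, 0.5, -0.4]
grip_width: 0.006
```

```bash
cat >> h.py <<'E'
CELL=(.4360,-.1773,-.2185)
def rel(st,c=CELL):
    M=R.from_rotvec(st["tool_rot"]).as_matrix(); p=st["position"]; cc,s=np.cos(c[2]),np.sin(c[2]); d=p[:2]-np.array(c[:2])
    return "x %.1f y %.1f z %.1f mm; yaw err %.2f deg; tooly %s grip %.3f F %s t %.2f"%(1e3*(cc*d[0]+s*d[1]),1e3*(-s*d[0]+cc*d[1]),1e3*p[2],np.degrees(np.arctan2(M[1,0],M[0,0])-c[2]),M[:,1].round(4),st["grip_width"],st["ft_force"].round(1),st["time"])
E
python3 - <<'E'
from h import *; from bench import ctrl,get_image
print(rel(ctrl.get_state()))
for n in("scene","top"): cv2.imwrite(f"pics/{n}1.png",get_image(n)["img"][:,:,::-1])
t=cv2.imread("pics/top1.png")[170:320,280:440];s=cv2.imread("pics/scene1.png")[130:280,130:290]
cv2.imwrite("pics/b1.png",cv2.resize(np.hstack([t,s]),None,fx=2.5,fy=2.5,interpolation=cv2.INTER_CUBIC))
E
```

```text
x 184.5 y 1.9 z 222.1 mm; yaw err 0.02 deg; tooly [-7.e-04  8.e-04 -1.e+00] grip 0.006 F [-0.1  0.5 -0.4] t 3.55
```

View pics/b1.png

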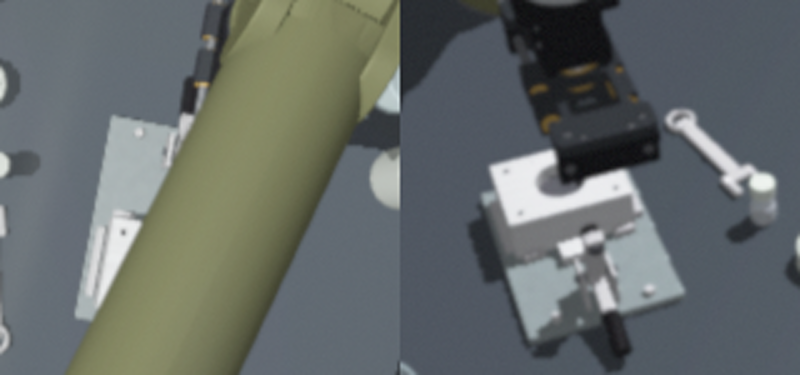

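```bash
python3 - <<'E'
from h import *; from bench import ctrl,get_image
s=get_image("scene");st=ctrl.get_state()
print(proj(s,st["position"]),proj(s,st["position"]+[0,0,.07]))
im=s["img"][:,:,::-1].copy()
cv2.imwrite("pics/s2.png",cv2.resize(im[30:230,130:330],None,fx=3,fy=3,interpolation=cv2.INTER_CUBIC))
E
```

```text
[[207.39175404 196.4629287 ]] [[203.21125535 169.30615205]]
```

View pics/s2.png

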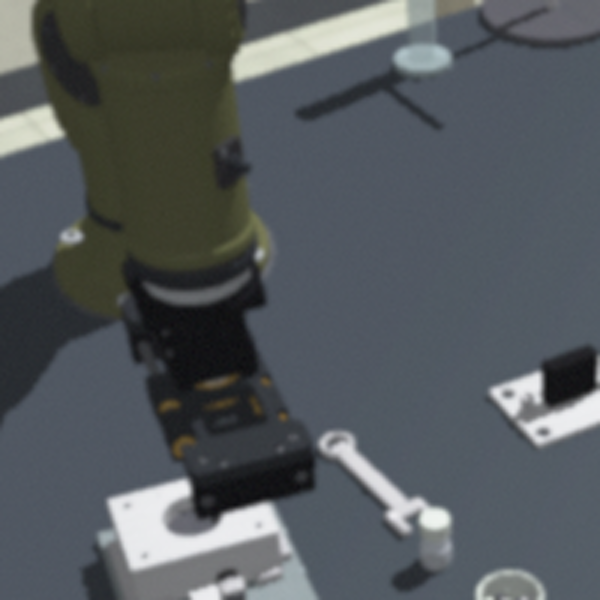

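Emit:
drive_tool(increments="0 45 -1.9 0 255;0 45 0 0 255;0 35 0 0 255;0 12 0 0 255;0 0 0 0 255;-10 0 0 0 255;-8 0 0 0 255;-7 0 0 0 255")

```text
time: 4.7
position: [0.5915, -0.2124, 0.0865]
tool_rot: [-1.564, 0.17, -0.172]
ft_force: [-0.6, 0.1, -0.6]
grip_width: 0.009
```

```bash
python3 - <<'E'
from h import *; from bench import ctrl,get_image
print(rel(ctrl.get_state()))
s=get_image("scene")
im=s["img"][:,:,::-1].copy()
cv2.imwrite("pics/s3.png",cv2.resize(im[130:290,130:290],None,fx=3.7,fy=3.7,interpolation=cv2.INTER_CUBIC))
E
```

```text
x 159.4 y -0.6 z 86.5 mm; yaw err 0.02 deg; tooly [ 1.4e-03  2.0e-04 -1.0e+00] grip 0.009 F [-0.6  0.1 -0.6] t 4.70
```

View pics/s3.png

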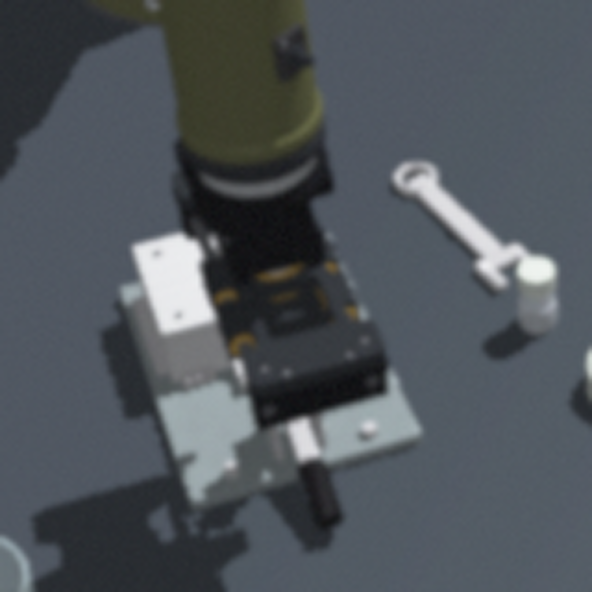

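Emit:
drive_tool(increments="-6 0 0 0 255;-6 0 0 0 255;-6 0 0 0 255;-6 0 0 0 255;-6 0 0 0 255;-5 0 0 0 255")

```text
time: 5.5
position: [0.5572, -0.2047, 0.0856]
tool_rot: [-1.564, 0.171, -0.171]
ft_force: [0.2, -0.2, 0.3]
grip_width: 0.008
```

```bash
python3 - <<'E'
from h import *; from bench import ctrl,get_image
print(rel(ctrl.get_state()))
s=get_image("scene")
im=s["img"][:,:,::-1].copy()
cv2.imwrite("pics/s4.png",cv2.resize(im[130:290,130:290],None,fx=3.7,fy=3.7,interpolation=cv2.INTER_CUBIC))
E
```

```text
x 124.3 y -0.5 z 85.6 mm; yaw err 0.03 deg; tooly [-1.e-04  1.e-04 -1.e+00] grip 0.008 F [ 0.2 -0.2  0.3] t 5.50
```

View pics/s4.png

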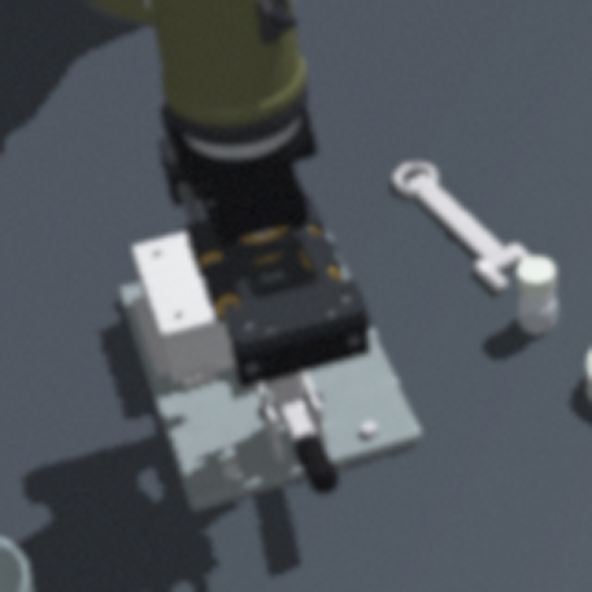

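Emit:
drive_tool(increments="0 -62 0 0 255;0 -60 0 0 255;0 0 0 0 255;0 0 0 0 255;0 0 0 0 255;0 0 0 0 255;0 0 0 0 255;0 0 0 0 255")

```text
time: 6.55
position: [0.5576, -0.2048, 0.2073]
tool_rot: [-1.564, 0.172, -0.171]
ft_force: [-0.2, 0.2, -0.9]
grip_width: 0.007
```

```bash
python3 - <<'E'
from h import *; from bench import ctrl,get_image
print(rel(ctrl.get_state()))
s=get_image("scene")
im=s["img"][:,:,::-1].copy()
cv2.imwrite("pics/s5.png",cv2.resize(im[130:290,130:290],None,fx=3.7,fy=3.7,interpolation=cv2.INTER_CUBIC))
E
```

```text
x 124.6 y -0.5 z 207.3 mm; yaw err 0.03 deg; tooly [-5.e-04 -0.e+00 -1.e+00] grip 0.007 F [-0.2  0.2 -0.9] t 6.55
```

View pics/s5.png

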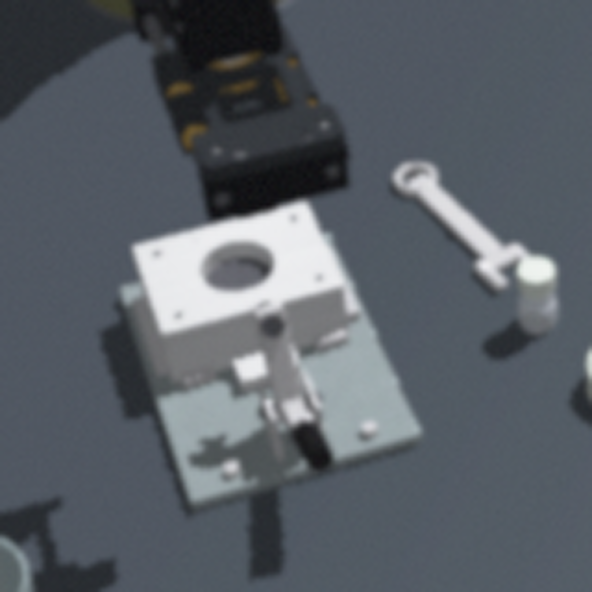

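Emit:
drive_tool(increments="0 0 0 0 255;0 0 0 0 255;0 0 0 0 255;0 0 0 0 255;0 0 0 0 255;0 0 0 0 255;0 0 0 0 255;0 0 0 0 255")

```text
time: 7.6
position: [0.5577, -0.2048, 0.2076]
tool_rot: [-1.564, 0.171, -0.171]
ft_force: [0.2, -0.0, 0.5]
grip_width: 0.004
```

```bash
python3 - <<'E'
from h import *; from bench import ctrl,get_image
print(rel(ctrl.get_state()))
s=get_image("scene")
im=s["img"][:,:,::-1].copy()
cv2.imwrite("pics/s6.png",cv2.resize(im[130:290,130:290],None,fx=3.7,fy=3.7,interpolation=cv2.INTER_CUBIC))
E
```

```text
x 124.7 y -0.4 z 207.6 mm; yaw err 0.03 deg; tooly [ 1.e-04  1.e-04 -1.e+00] grip 0.004 F [ 0.2 -0.   0.5] t 7.60
```

View pics/s6.png

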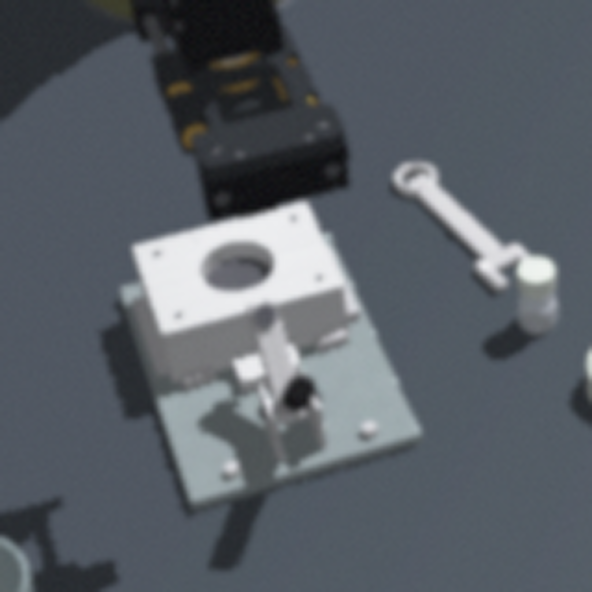

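Emit:
drive_tool(increments="-20.6 0 37.3 0 0;-20.6 0 37.3 0 0;-20.6 0 37.3 0 0;-20.6 0 37.3 0 0;-20.6 0 37.3 0 0;-20.6 0 37.3 0 0;-20.6 0 37.3 0 0;-20.6 0 37.3 0 0;-20.6 0 37.3 0 0;-20.6 0 37.3 0 0;0 0 0 -7.7 0;0 0 0 0 0;0 0 0 0 0")

```text
time: 9.28
position: [0.4375, 0.2033, 0.2076]
tool_rot: [-1.57, 0.068, -0.068]
ft_force: [-0.5, -1.0, -0.4]
grip_width: 1.001
```

```bash
python3 - <<'E'
from h import *; from bench import ctrl,get_image
C=(.4373,.2042,-.0838)
print(rel(ctrl.get_state(),C))
s=get_image("scene");t=get_image("top")
im=s["img"][:,:,::-1].copy(); tm=t["img"][:,:,::-1].copy()
cv2.imwrite("pics/s7.png",cv2.resize(np.hstack([im[170:280,140:260],tm[190:300,300:420]]),None,fx=3.3,fy=3.3,interpolation=cv2.INTER_CUBIC))
cv2.imwrite("pics/s8.png",cv2.resize(im[50:200,230:400],None,fx=3.5,fy=3.5,interpolation=cv2.INTER_CUBIC))
E
```

```text
x 0.3 y -0.9 z 207.6 mm; yaw err -0.18 deg; tooly [ 2.e-04  2.e-04 -1.e+00] grip 1.001 F [-0.5 -1.  -0.4] t 9.28
```

View pics/s7.png

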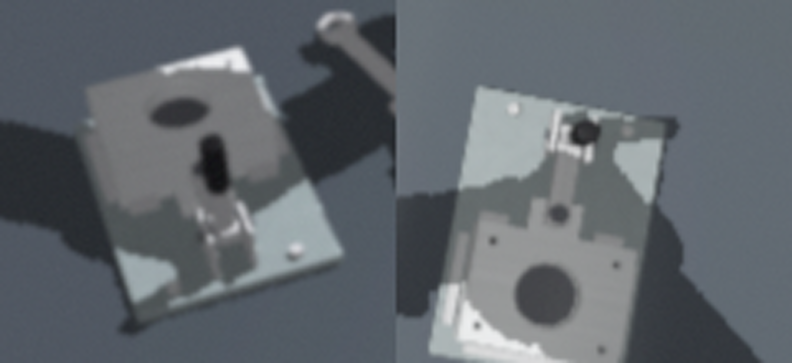

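View pics/s8.png

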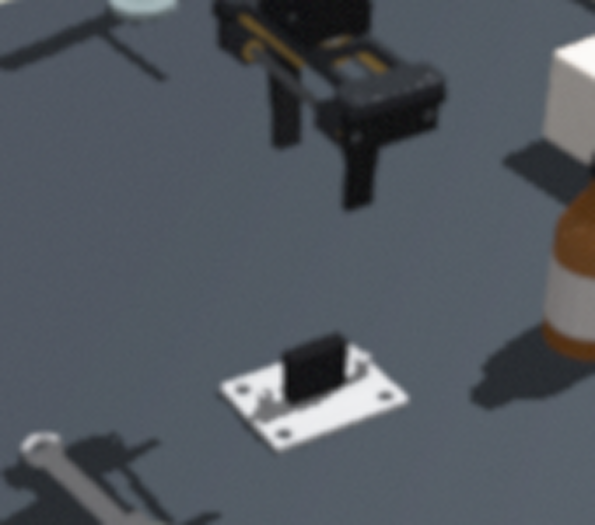

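Emit:
drive_tool(increments="-0.3 50 0.9 -0.2 0;0 50 0 0 0;0 45 0 0 0;0 30 0 0 0;0 12 0 0 0;0 8 0 0 0;0 0 0 0 0;0 0 0 0 0")

```text
time: 10.38
position: [0.4378, 0.2054, 0.0136]
tool_rot: [-1.568, 0.062, -0.064]
ft_force: [0.8, 0.5, 1.7]
grip_width: 0.999
```

```bash
python3 - <<'E'
from h import *; from bench import ctrl,get_image
C=(.4373,.2042,-.0838)
print(rel(ctrl.get_state(),C))
s=get_image("scene")
im=s["img"][:,:,::-1].copy()
cv2.imwrite("pics/s9.png",cv2.resize(im[90:200,260:380],None,fx=5,fy=5,interpolation=cv2.INTER_CUBIC))
E
```

```text
x 0.4 y 1.2 z 13.6 mm; yaw err 0.21 deg; tooly [ 0.0016  0.0014 -1.    ] grip 0.999 F [0.8 0.5 1.7] t 10.38
```

View pics/s9.png

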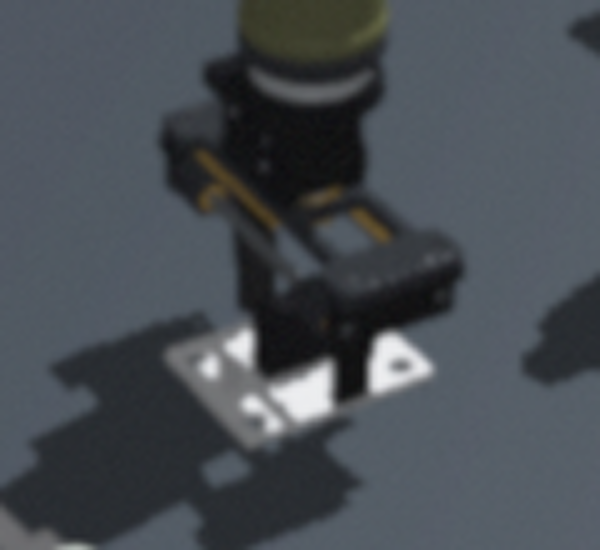

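Emit:
drive_tool(increments="-0.4 1.5 -1 0 255;0 0 0 0 255;0 0 0 0 255;0 0 0 0 255;0 0 0 0 255;0 0 0 0 255;0 0 0 0 255;0 0 0 0 255", squeeze=35)

```text
time: 11.42
position: [0.4364, 0.2039, 0.0111]
tool_rot: [-1.57, 0.063, -0.063]
ft_force: [1.1, 0.2, 0.4]
grip_width: 0.204
```

```bash
python3 - <<'E'
from h import *; from bench import ctrl
C=(.4373,.2042,-.0838)
print(rel(ctrl.get_state(),C))
E
```

```text
x -0.8 y -0.4 z 11.1 mm; yaw err 0.22 deg; tooly [-1.e-04 -0.e+00 -1.e+00] grip 0.204 F [1.1 0.2 0.4] t 11.43
```

Emit:
drive_tool(increments="0 -10 0 0 255;0 -30 0 0 255;0 -40 0 0 255;0 -30 0 0 255;5 0 -18 0 255;10 0 -37 0 255;10 0 -37 0 255;10 0 -37 0 255;10 0 -37 0 255;5 0 -22 0 255;-4 0 -39 0 255;-4 0 -39 0 255;-4 0 -39 0 255;-4 0 -37 0 255;-4 0 -25 2.7 255;0 0 -13 2.7 255;0 0 0 2.5 255;0 0 0 0 255;0 0 0 0 255")

```text
time: 13.8
position: [0.4355, -0.1766, 0.1208]
tool_rot: [-1.564, 0.17, -0.17]
ft_force: [-0.1, 1.1, -2.2]
grip_width: 0.202
```

```bash
python3 - <<'E'
from h import *; from bench import ctrl,get_image
print(rel(ctrl.get_state()))
s=get_image("scene");t=get_image("top")
im=s["img"][:,:,::-1].copy(); tm=t["img"][:,:,::-1].copy()
cv2.imwrite("pics/s10.png",cv2.resize(np.hstack([im[140:280,130:260],tm[180:320,290:420]]),None,fx=3,fy=3,interpolation=cv2.INTER_CUBIC))
E
```

```text
x -0.7 y 0.6 z 120.8 mm; yaw err 0.11 deg; tooly [-4.e-04  1.e-04 -1.e+00] grip 0.202 F [-0.1  1.1 -2.2] t 13.80
```

View pics/s10.png

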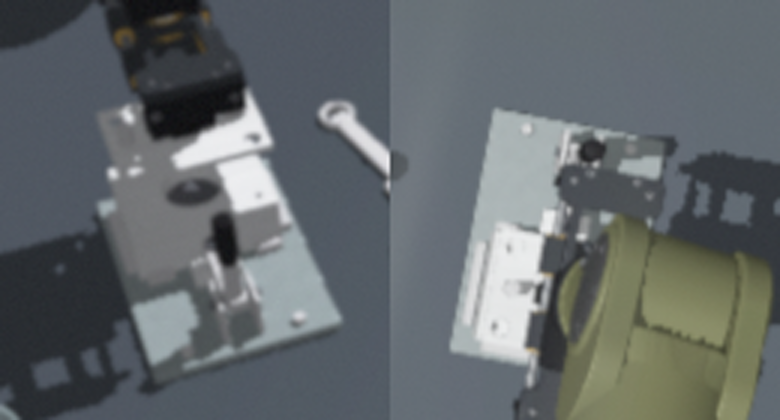

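Emit:
drive_tool(increments="0.5 15 -0.6 0 255;0 15 0 0 255;0 9 0 0 255;0 4 0 0 255;0 0 0 0 255;0 0 0 0 255")

```text
time: 14.65
position: [0.4361, -0.178, 0.0784]
tool_rot: [-1.564, 0.171, -0.172]
ft_force: [-0.5, 0.1, -2.8]
grip_width: 0.204
```

```bash
python3 - <<'E'
from h import *; from bench import ctrl,get_image
print(rel(ctrl.get_state()))
s=get_image("scene");t=get_image("top")
im=s["img"][:,:,::-1].copy(); tm=t["img"][:,:,::-1].copy()
f=lambda a,n:cv2.imwrite("pics/"+n,cv2.resize(a,None,fx=6,fy=6,interpolation=cv2.INTER_CUBIC))
f(im[170:265,150:250],"s11.png"); f(tm[230:325,300:400],"t11.png")
E
```

```text
x 0.3 y -0.7 z 78.4 mm; yaw err 0.03 deg; tooly [ 8.e-04 -0.e+00 -1.e+00] grip 0.204 F [-0.5  0.1 -2.8] t 14.65
```

View pics/s11.png

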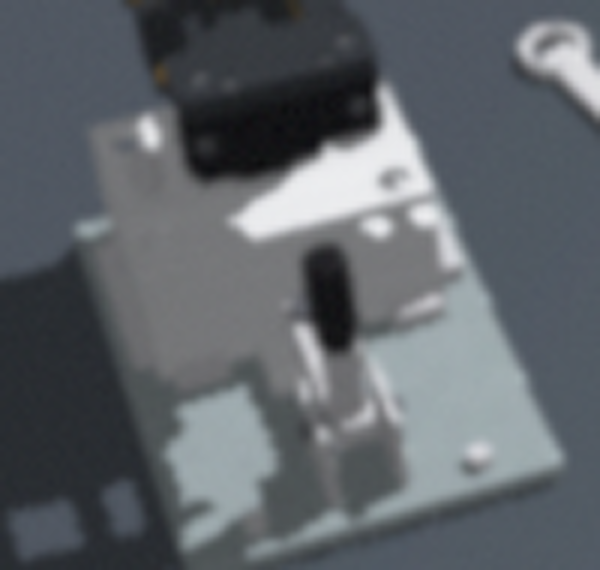

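View pics/t11.png

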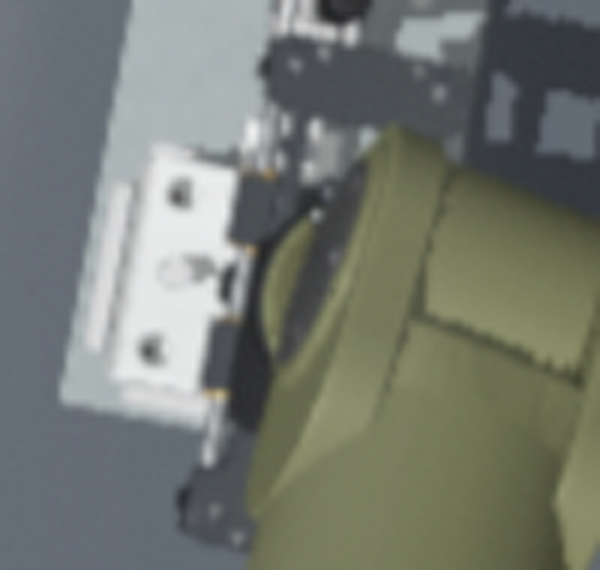

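```bash
python3 - <<'E'
from h import *; from bench import ctrl,get_image
s=get_image("scene");t=get_image("top")
print(rel(ctrl.get_state()))
im=s["img"][:,:,::-1].copy(); tm=t["img"][:,:,::-1].copy()
g=cv2.cvtColor(im,cv2.COLOR_BGR2GRAY)[175:230,160:225]; g=cv2.createCLAHE(4,(3,3)).apply(g)
cv2.imwrite("pics/s12.png",cv2.resize(g,None,fx=10,fy=10,interpolation=cv2.INTER_CUBIC))
cv2.imwrite("pics/t12.png",cv2.resize(tm[250:300,315:345],None,fx=12,fy=12,interpolation=cv2.INTER_CUBIC))
# predicted positions
c,si=np.cos(CELL[2]),np.sin(CELL[2])
F=lambda x,y,z:[CELL[0]+c*x-si*y,CELL[1]+si*x+c*y,z]
for h in H:
  print(h, "scene crop10 cover top", (proj(s,F(*h,.0733))-[160,175]+.5)*10-.5,"cell",(proj(s,F(*h,.055))-[160,175]+.5)*10-.5,"top crop12",(proj(t,F(*h,.0733))-[315,250]+.5)*12-.5,(proj(t,F(*h,.055))-[315,250]+.5)*12-.5)
E
```

```text
x 0.2 y -0.6 z 78.4 mm; yaw err 0.04 deg; tooly [ 9.e-04  2.e-04 -1.e+00] grip 0.203 F [-0.4  0.3 -2.5] t 14.85
[0.032 0.047] scene crop10 cover top [[556.01858726 241.57819755]] cell [[563.90150113 297.36251994]] top crop12 [[184.1878402  152.82409495]] [[174.37322353 153.93512997]]
[ 0.032 -0.047] scene crop10 cover top [[171.17993101 343.38686213]] cell [[182.93717071 399.2383561 ]] top crop12 [[639.48752487 243.5082608 ]] [[623.23945533 243.33898529]]
[-0.032  0.047] scene crop10 cover top [[485.28894117  81.00250814]] cell [[493.5686913  136.46894627]] top crop12 [[125.7543848  465.73574458]] [[116.71552358 462.41109511]]
[-0.032 -0.047] scene crop10 cover top [[111.87193789 176.48596739]] cell [[123.7994008 232.0708017]] top crop12 [[583.5613757  557.03486907]] [[568.01851498 552.4126115 ]]
```

View pics/s12.png

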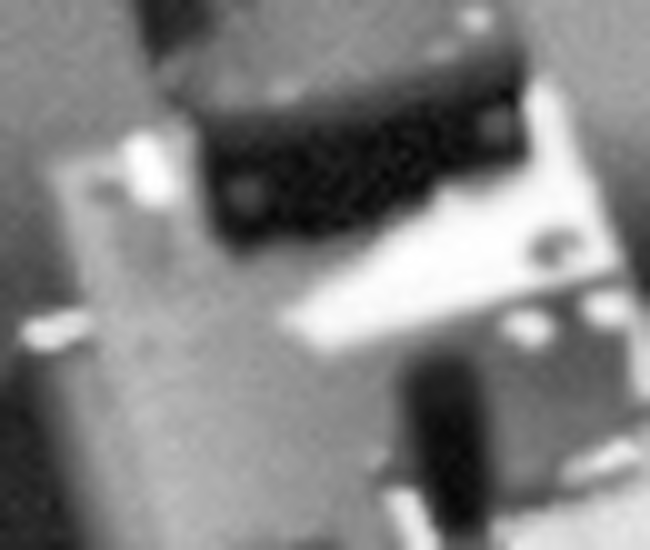

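View pics/t12.png

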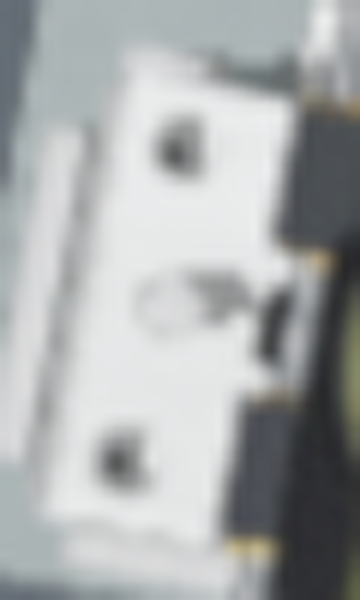

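Emit:
drive_tool(increments="-1.2 1.8 -0.5 0 255;0 0 0 0 255;0 0 0 0 255;0 0 0 0 255;0 0 0 0 255")

```text
time: 15.48
position: [0.4345, -0.1781, 0.0763]
tool_rot: [-1.564, 0.171, -0.171]
ft_force: [-0.8, 0.2, -2.8]
grip_width: 0.203
```

```bash
python3 - <<'E'
from h import *; from bench import ctrl,get_image
S=[];T=[]
for _ in range(6):
    s=get_image("scene");t=get_image("top");S.append(s["img"].astype(float));T.append(t["img"].astype(float))
st=ctrl.get_state();print(rel(st))
im=np.mean(S,0)[:,:,::-1].astype(np.uint8); tm=np.mean(T,0)[:,:,::-1].astype(np.uint8)
g=cv2.cvtColor(im,cv2.COLOR_BGR2GRAY)[175:230,160:225]; g=cv2.createCLAHE(4,(3,3)).apply(g)
g=cv2.cvtColor(cv2.resize(g,None,fx=11,fy=11,interpolation=cv2.INTER_CUBIC),cv2.COLOR_GRAY2BGR)
u=cv2.resize(tm[250:300,315:345],None,fx=12,fy=12,interpolation=cv2.INTER_CUBIC)
cv2.imwrite("pics/s13r.png",g);cv2.imwrite("pics/t13r.png",u)
c,si=np.cos(CELL[2]),np.sin(CELL[2])
def F(P): P=np.array(P,float); return np.c_[CELL[0]+c*P[:,0]-si*P[:,1],CELL[1]+si*P[:,0]+c*P[:,1],P[:,2]]
zt=.071
a=np.linspace(0,2*np.pi,40)
def draw(img,d,P,off,k,col): q=((proj(d,F(P))-off+.5)*k-.5); cv2.polylines(img,[np.round(q*8).astype(int)],True,col,1,cv2.LINE_AA,3)
for img,d,off,k in((g,s,[160,175],11),(u,t,[315,250],12)):
  draw(img,d,[[.045,.06,zt],[.045,-.06,zt],[-.045,-.06,zt],[-.045,.06,zt]],off,k,(0,0,255))
  draw(img,d,[[.045,.06,zt-.006],[.045,-.06,zt-.006]],off,k,(0,255,255))
  for h in H:
    draw(img,d,np.c_[h[0]+.007*np.cos(a),h[1]+.007*np.sin(a),0*a+zt],off,k,(0,0,255))
    draw(img,d,np.c_[h[0]+.003*np.cos(a),h[1]+.003*np.sin(a),0*a+.055],off,k,(0,255,0))
cv2.imwrite("pics/s13.png",g);cv2.imwrite("pics/t13.png",np.hstack([u,cv2.imread("pics/t13r.png")]))
E
```

```text
x -1.3 y -1.2 z 76.2 mm; yaw err 0.03 deg; tooly [ 1.e-04  1.e-04 -1.e+00] grip 0.202 F [-0.5  0.3 -2.5] t 16.07
```

View pics/s13.png

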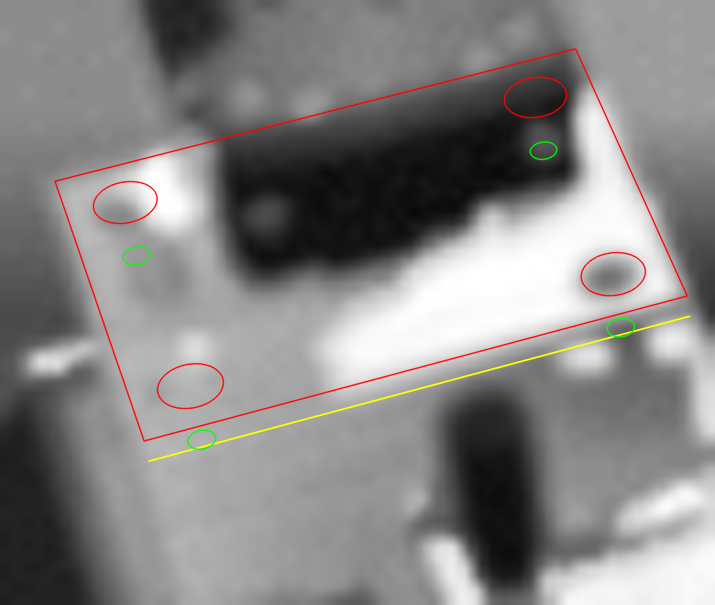

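View pics/t13.png

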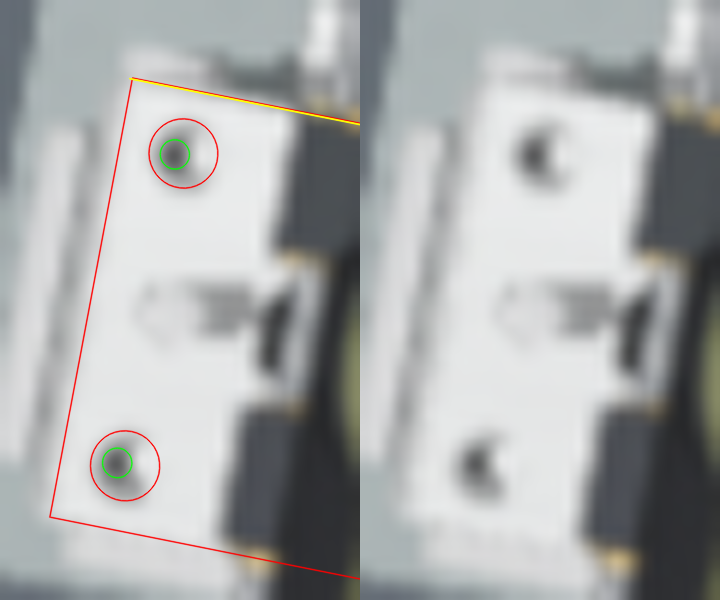

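View pics/s13r.png

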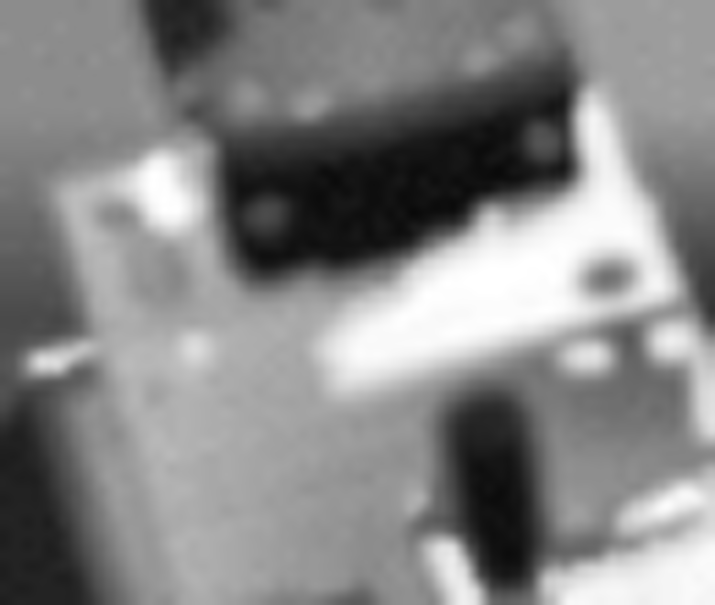

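```bash
python3 - <<'E'
from h import *; from bench import ctrl,get_image
S=[]
for _ in range(8): s=get_image("scene");S.append(s["img"].astype(float))
g=np.mean(S,0).mean(2)[180:225,155:200]
g=np.clip((g-80)/(150-80)*255,0,255).astype(np.uint8)
print(np.percentile(np.mean(S,0).mean(2)[180:225,155:200],[5,25,50,75,95]))
g=cv2.cvtColor(cv2.resize(g,None,fx=13,fy=13,interpolation=cv2.INTER_CUBIC),cv2.COLOR_GRAY2BGR)
cv2.imwrite("pics/s14.png",g)
c,si=np.cos(CELL[2]),np.sin(CELL[2])
def F(P): P=np.array(P,float); return np.c_[CELL[0]+c*P[:,0]-si*P[:,1],CELL[1]+si*P[:,0]+c*P[:,1],P[:,2]]
for P in ([.045,-.06,.071],[.045,-.06,.065],[-.045,-.06,.071],[.032,-.047,.071],[-.032,-.047,.071],[.045,-.06,.055]): print(P,(proj(s,F([P]))-[155,180]+.5)*13-.5)
print(rel(ctrl.get_state()))
E
```

```text
[ 19.96666667  61.25        91.79166667 118.625      164.25      ]
[0.045, -0.06, 0.071] [[234.87152412 455.61834536]]
[0.045, -0.06, 0.065] [[240.12812238 479.54238509]]
[-0.045, -0.06, 0.071] [[129.46934713 148.70258543]]
[0.032, -0.047, 0.071] [[289.62130023 390.75628176]]
[-0.032, -0.047, 0.071] [[212.5484096  173.73861728]]
[0.045, -0.06, 0.055] [[248.81425498 519.0750584 ]]
x -1.3 y -1.2 z 76.3 mm; yaw err 0.03 deg; tooly [ 1.e-04  1.e-04 -1.e+00] grip 0.207 F [-0.1  0.  -3.3] t 16.48
```

View pics/s14.png

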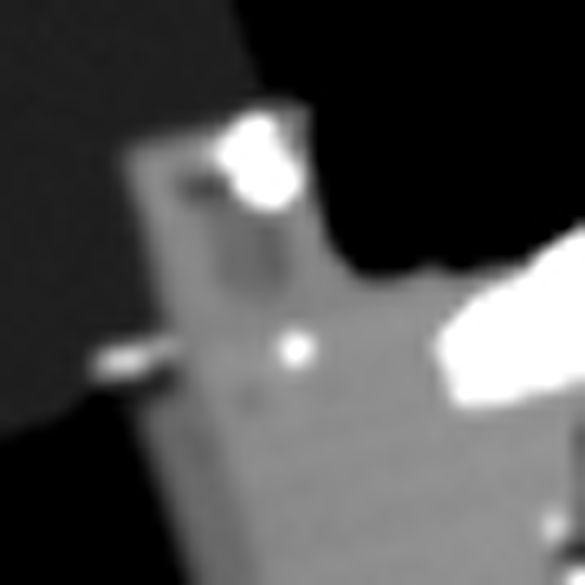

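```bash
python3 - <<'E'
from h import *; from bench import ctrl,get_image
s=get_image("scene");t=get_image("top")
im=s["img"][:,:,::-1].copy()
g=cv2.resize(im[190:260,170:240],None,fx=8,fy=8,interpolation=cv2.INTER_CUBIC)
c,si=np.cos(CELL[2]),np.sin(CELL[2])
def F(P): P=np.array(P,float); return np.c_[CELL[0]+c*P[:,0]-si*P[:,1],CELL[1]+si*P[:,0]+c*P[:,1],P[:,2]]
for a,col in((0,(0,0,255)),(.1,(0,255,255))):
  P=[[.12+.086*np.sin(a),0,.037+.086*np.cos(a)],[.12,0,.037],[.12-.068*np.cos(a),0,.037+.068*np.sin(a)]]
  q=(proj(s,F(P))-[170,190]+.5)*8-.5
  cv2.polylines(g,[np.round(q).astype(int)],False,col,1,cv2.LINE_AA)
cv2.imwrite("pics/s15.png",g); print(rel(ctrl.get_state()),abs(ctrl.get_state()["qd"]).max())
E
```

```text
x -1.3 y -1.2 z 76.3 mm; yaw err 0.03 deg; tooly [ 1.e-04  1.e-04 -1.e+00] grip 0.206 F [ 0.2  0.4 -2.1] t 16.57 0.001267024075233092
```

View pics/s15.png

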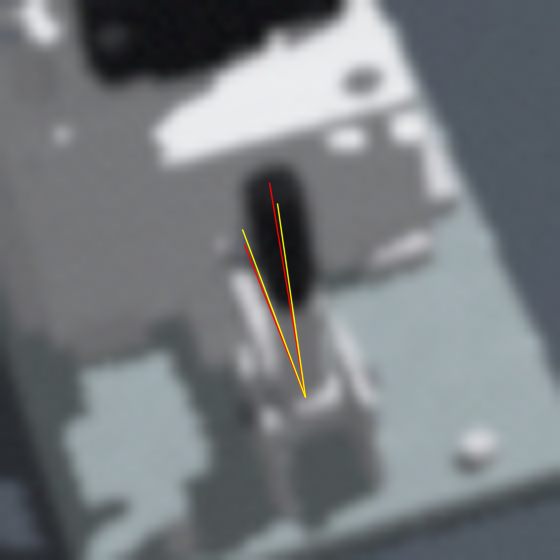

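```bash
python3 -c "
from bench import workorder
print(workorder.close_job())"
```

```text
the job is handed in; nothing more can be done
None
```

I clamped the cell, picked up the cover by its grip bar and handed the job in at about 16.6 s with the cover held still above the cell. The tool reported no verdict.

**Clamp:** I pushed the arm over centre with the closed fingers and it fell shut. In the last picture the handle lines up with the drawing for the closed position (about 0 rad). The pad on the foot was visible in the top view before the cover went over.

**Cover position:** The grip was 35 N, with yaw within about 0.1° of the cell by the tool reading. By arm position the cover's underside is about 10 mm above the cell. The wrist force shows only the cover's weight, about 2.5 N.

**Holes:** In the top view, the two visible cover holes each show the whole threaded hole inside, to about 1 mm. The other two were hidden by the arm or gripper in that view. I checked those only through the fitted pose and, less clearly, the scene view.

**Small disagreements:**
- In the scene view, the −y end of the cover looks about 1 mm lower than expected (up to 2 mm in an earlier look). That is about half a degree to 1° of possible tilt, close to the calibration error, so I did not correct it.
- The cover sat about 1 mm off the tool centre in the grip, and I corrected for that before finishing.

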